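# Test the thumb catch of a jewel case and sort the case

### The job

Check the catch of the small wooden jewel case: press its brass thumb lever down slowly until the catch lets go and the lid springs up, noting the force it takes, then push the lid down until the catch clicks shut over it. A good catch lets go at 4 to 8 N: set a case with a good catch down flat, closed and near the middle of the shallow wooden tray, and one whose catch lets go below or above that on the flat cork mat in the same way. Never put more than 15 N on the lever or 30 N on the lid, and leave the pliers, tin and spool of wire where they are.

Things in the scene. Friction and masses are not known exactly. Their poses are not given: they have to be found in the camera images.
- case: the dark wooden jewel case, 119 mm long, 52 mm wide, about 0.55 kg; origin at the middle of its underside. x along the case from the lever end (at -x) to the hinge end, y across, z up. Its box part lies from x = -12 to 55 mm, walls 46 mm high, 52.5 mm with the lid; in front, to x = -64 mm, a 7 mm sill under the brass lever
- case_grip (a point): middle of the case's box part, 21.5 mm to +x of the case's origin and 26 mm above its underside: grip the case here, across its width (outer sides 26 mm to either side). Axes as the case's
- thumb_rib (a point): top of the rib on the lever's pad, 50 mm to -x of the case's origin, 28 mm above its underside at rest. Press straight down here with closed fingers: the catch lets go after 5 to 8 mm, the lever stops hard near 10 mm. The force stays near the release force along the travel and drops a little as the lid is let go. The upright hook stands 22 to 34 mm to +x of the rib, 65 mm high
- catch (a joint): angle of the lever, rad: within 0.03 of 0 at rest with its hook over the lid's lip; grows as the rib (36 mm from the pivot) is pressed, lets go near 0.18, stops at 0.27; springs back when freed
- lid (a joint): angle of the lid, rad: 0 shut (under 0.015 when latched), 0.2 to 0.3 when it has sprung up. Its hinge line is 50 mm to +x of the case's origin, 46 mm up
- lid_front (a point): point on top of the lid, 44 mm from the hinge line, where to push it shut straight down; when shut it is 6 mm to +x of the case's origin and 52.5 mm above its underside. Snapping the hook over the lip takes about 5 to 22 N here, more with a stiff catch; then the lid stops hard on the walls. The hook ends 22 mm to -x of here
- finish_tray_in (a point): middle of the inner floor (9 mm above the bench) of the shallow wooden tray for cases in order, outside 200 x 160 mm (x, y), rim 6 mm thick and 19 mm high; fixed
- repair_mat_top (a point): middle of the top of the flat cork mat for cases to be repaired, 200 x 160 x 3 mm (x, y, z); fixed
- pliers_a: pair of pliers 156 mm long lying behind the cork mat; leave it alone
- tin_a: round tin 51 mm across, 25 mm high, behind the wooden tray; leave it alone
- spool_a: spool of copper wire 54 mm across, 40 mm high, behind the wooden tray; leave it alone

How it is judged:
On the way, in this order (a step that is already met when the one before it is completed fails the run):
1. the lever is pressed until the catch lets go and the lid springs up (value of joint lid above 0.12 rad), for 0.1 s.
2. the lid is pushed down until the catch snaps shut over it (value of joint lid below 0.03 rad and value of joint catch below 0.05 rad), for 0.2 s.
At the end, for the whole second after the job is handed in: The case stands flat and still with its lid latched shut, its box part within 60 mm of the middle of the wooden tray if the catch lets go at 4 to 8 N, of the cork mat if it takes less than 4 N or more than 8 N (within 0.5 N of a limit either place will do) (all of step 2 and angle between case_grip's own z axis and vertical below 0.08 rad and linear speed of case below 0.02 m/s and ((horizontal distance between case_grip and finish_tray_in below 0.06 m and z of case_grip in the frame of finish_tray_in between 0.02 and 0.032 m and contact force between catch and case between 13.5 and 22.65 N) or (horizontal distance between case_grip and repair_mat_top below 0.06 m and z of case_grip in the frame of repair_mat_top between 0.02 and 0.032 m and (contact force between catch and case below 15.35 N or contact force between catch and case above 20.8 N)))); the robot touches nothing.
It fails at once if more than 15 N on the thumb lever (contact force between the fingers and catch above 15 N).
It fails at once if more than 30 N on the lid (contact force between the fingers and lid above 30 N).
It fails at once if the pair of pliers is knocked more than 30 mm from its place (distance of pliers_a from where it was at the start of the episode above 0.03 m).
It fails at once if the tin is knocked more than 30 mm from its place (distance of tin_a from where it was at the start of the episode above 0.03 m).
It fails at once if the spool is knocked more than 30 mm from its place (distance of spool_a from where it was at the start of the episode above 0.03 m).
It also fails if it takes over 64 s, if anything falls off the work surface, if the arm or the gripper's body presses on something with over 40 N, if the wrist force passes 120 N, or if a joint passes its speed limit or range.

### The arm

A 6-joint arm with a two-finger parallel gripper is mounted at the origin on a cart in front of the work surface, level with it; the furniture and walls round the work are solid. World frame = base frame: x ahead of the robot, y to its left, z up, the work surface at z = 0. Lengths are in m, angles in rad, forces in N, time in s.
With the tool pointing down it reaches from about 0.35 to 0.975 m from the base axis. Payload 4.9 kg.
Tool frame: the origin (TCP) lies on the front face of the gripper's body, between the roots of the fingers; the fingertips stand ctrl.finger_overhang ahead of it and the grasp point (between the pads) lies 54 mm ahead of it (ctrl.finger_overhang is the distance from the TCP to the fingertips, in m); z points along the fingers, y is the line along which they close (so a half turn about z gives the same grasp; the last joint's range is limited). The gripper opens to 85 mm and grips with 20 to 120 N. Pads are 22 mm wide; open, the fingers measure 114 mm over their backs; the gripper's body (76 mm by 85 mm) begins 54 mm behind the grasp point. The pads swing forward as they close: fully open they stand 13 mm farther back than shut.
Start: joints at [-1.291, 0.053, 1.613, -0, 1.476, -0.119], TCP at [0.243, -0.576, 0.304] pointing down, gripper open.
Joint ranges: [-3.01, 3.01], [-1.01, 2.22], [0.06, 2.58], [-1.02, 4.17], [0.09, 2.62], [-3.14, 3.14]. Speed limits (rad/s): [2.57, 2.57, 3.14, 3.14, 3.14, 3.14].

### API

Orientations are given as a rotation vector (axis times angle).
In Python, from station import ctrl, vision gives the robot as it stands. The module is installed in compiled form; this text tells all that it offers.
- The arm moves only by the tool drive_tool, never from a script. Its argument "rows" is a list of rows, each a list of 2 entries, a list of its own where there are three numbers: the shift along the tool's x, y, z in m, then the turn about the tool's z in rad. A call has 1 to 10 rows; each row shifts and turns the commanded pose from where the row before left it, along the tool's axes as they then stand; what a row does not reach is not made up. A row lasts 1/10 s, in which the tool goes at most 50 mm and 8.59 degrees, less where a joint would pass 70% of its speed; a pose out of reach is approached as far as the arm can. A call with a gripper value outside its range is refused whole. "jaw" is the closure, from 0 (fully open) to 1 (shut), set as the call begins (left out, the last holds). The fingers move at their own pace and stop on an object; "grip_force" is the grip in N (left out, the last holds). Time passes only in rows, so rows that do not move let the fingers close. It gives the time, the measured TCP pose, the force, the opening and the grip force at its end, in the units of the state.
- ctrl.get_obs(): the state, without advancing time (a new reading comes with each control period).
- vision.get_image(name): name is "scene" or "top" or "wrist"; returns a dict with "image" (420x560x3 uint8, blue, green, red), "vertical_fov" (degrees; the focal length in pixels is half the picture's height over the tangent of half this angle, whatever the lens; pixels are square), "cx", "cy" (the principal point, pixels), "dist_coeffs" ([k1, k2, p1, p2, k3] as OpenCV has them; the pictures are not rectified), "R" (3x3) and "t" (3): a world point X has camera coordinates R X + t. Camera axes: x right, y down, z forward; pixel columns grow to the right and rows downward; lengths in m; the calibration is good to about 2 mm. A picture is of the moment at which its call begins. There is no depth.
- ctrl.finish_job(): hands the job in; it is judged then, once.
The state is a dict: "t": time; "q": joint angles; "dq": joint speeds; "effort": joint torques, N m; "tool_pos": TCP position; "tool_rot": TCP orientation; "contact_force": force on the tool from outside, world axes, zero at the start; "wrist_torque": the same for the moment, N m; "opening": finger opening in m; "grip_force": force on a finger pad.
Only numpy, scipy, OpenCV 4.12 (cv2) and the standard library are available. Lean on these libraries where they do the work, as an engineer would, in place of code of your own. Each camera call takes 0.05 s, during which the arm holds its last target. There are 200 camera calls.

## Working session

There is one attempt and no reset: what is moved stays moved. The work goes in short steps, Python scripts to look and compute and a tool call to move; the robot and the scene stay as the last step left them, time stands still between calls to the robot, and variables do not carry over. Pictures are saved under pics/ and viewed, at most 10 in all, crops included, and the job is handed in when it is done.

Besides the shell and the picture viewer there is one more tool, called after "Call:" as name(argument=value, ...) on one line, values as JSON. drive_tool: Moves the arm, as the interface text tells. Its arguments: {"type":"object","properties":{"rows":{"type":"array","items":{"type":"array"}},"jaw":{"type":"number"},"grip_force":{"type":"number"}},"required":["rows"]}

```bash
mkdir -p pics; cat > h.py <<'E'
import numpy as np, cv2, pickle
from station import ctrl, vision
def K(d):
    h,w=d["image"].shape[:2]; f=h/2/np.tan(np.radians(d["vertical_fov"])/2)
    return np.array([[f,0,d["cx"]],[0,f,d["cy"]],[0,0,1]])
def cast(d,px,z):
    p=cv2.undistortPoints(np.array(px,float).reshape(-1,1,2),K(d),np.array(d["dist_coeffs"],float)).reshape(-1,2)
    R=np.array(d["R"]);t=np.array(d["t"]);c=-R.T@t
    r=np.c_[p,np.ones(len(p))]@R
    return c+r*((z-c[2])/r[:,2])[:,None]
def proj(d,P):
    R=np.array(d["R"]);return cv2.projectPoints(np.array(P,float).reshape(-1,3),cv2.Rodrigues(R)[0],np.array(d["t"],float),K(d),np.array(d["dist_coeffs"],float))[0].reshape(-1,2)
E
python3 - <<'E'
from h import *
for n in("top","scene"):
    d=vision.get_image(n);pickle.dump(d,open(n+"0.pkl","wb"));cv2.imwrite(f"pics/{n}0.png",d["image"])
    print(n,-np.array(d["R"]).T@d["t"],d["vertical_fov"])
o=ctrl.get_obs();print(o,ctrl.finger_overhang)
E
```

```text
top [ 0.37471855 -0.03794895  1.25159314] 47.710053833186734
scene [-0.48523295  0.71741424  0.70938346] 42.38095536681338
{'t': 0.1, 'q': array([-1.29102365e+00,  5.33025769e-02,  1.61412924e+00,  3.15423954e-06,
        1.47601175e+00, -1.19007455e-01]), 'dq': array([ 8.88914244e-04, -1.98968705e-03, -1.12068013e-03,  2.12331229e-03,
        9.25077241e-05, -1.30789961e-03]), 'effort': array([ 9.40815589e-04, -3.94906318e+01, -3.71362352e+01, -5.67032032e-05,
        3.87878987e-03,  5.93756340e-06]), 'tool_pos': array([ 0.24256354, -0.57555305,  0.30279496]), 'tool_rot': array([-3.07754153e+00, -6.21894074e-01,  2.28403012e-04]), 'contact_force': array([-0.54088042,  0.02792629,  0.17926066]), 'wrist_torque': array([ 0.05404526,  0.01734819, -0.0154951 ]), 'grip_force': 0.0, 'opening': 0.08547532682590368} 0.0726
```

View pics/top0.png

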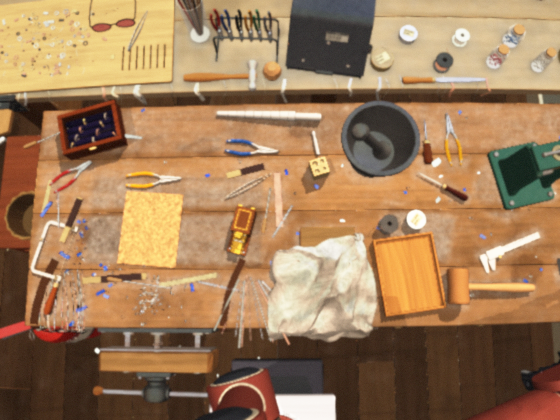

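View pics/scene0.png

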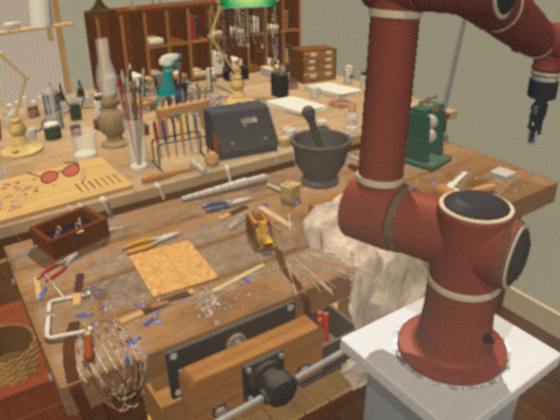

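The top view shows the case near (241,230), the mat at (151,229) and the tray at (408,274). The tin and spool are at (416,219) and (389,226), and the pliers at (153,180). I'll zoom in on the case next.

```bash
python3 - <<'E'
from h import *
a=pickle.load(open("top0.pkl","rb"));b=pickle.load(open("scene0.pkl","rb"))
A=cv2.resize(a["image"][195:265,210:280],None,fx=8,fy=8,interpolation=cv2.INTER_CUBIC)[:,:400+0]
A=cv2.resize(a["image"][195:265,215:265],None,fx=8,fy=8,interpolation=cv2.INTER_CUBIC)
B=cv2.resize(b["image"][195:265,235:285],None,fx=8,fy=8,interpolation=cv2.INTER_CUBIC)
cv2.imwrite("pics/c0.png",np.hstack([A,B]))
print(cast(a,[(151,229)],.003),cast(a,[(408,274)],.014))
print("tray corners",cast(a,[(373,239),(436,233),(445,309),(383,317)],.019))
print("mat corners",cast(a,[(124,192),(183,194),(179,267),(118,264)],.003))
print(cast(a,[(416,219),(389,226)],.03),cast(a,[(127,180),(181,180)],.005))
E
```

```text
[[0.58243597 0.32220472 0.003     ]] [[ 0.45522996 -0.35801545  0.014     ]]
tray corners [[ 0.54744721 -0.26949298  0.019     ]
 [ 0.56128244 -0.43730703  0.019     ]
 [ 0.36361901 -0.44839014  0.019     ]
 [ 0.34639172 -0.287009    0.019     ]]
mat corners [[0.68649291 0.40303514 0.003     ]
 [0.67841399 0.23747563 0.003     ]
 [0.47965067 0.24237975 0.003     ]
 [0.4879736  0.4090213  0.003     ]]
[[ 0.59736137 -0.38315743  0.03      ]
 [ 0.57960402 -0.31088262  0.03      ]] [[0.72007015 0.39579987 0.005     ]
 [0.71748346 0.24389183 0.005     ]]
```

View pics/c0.png

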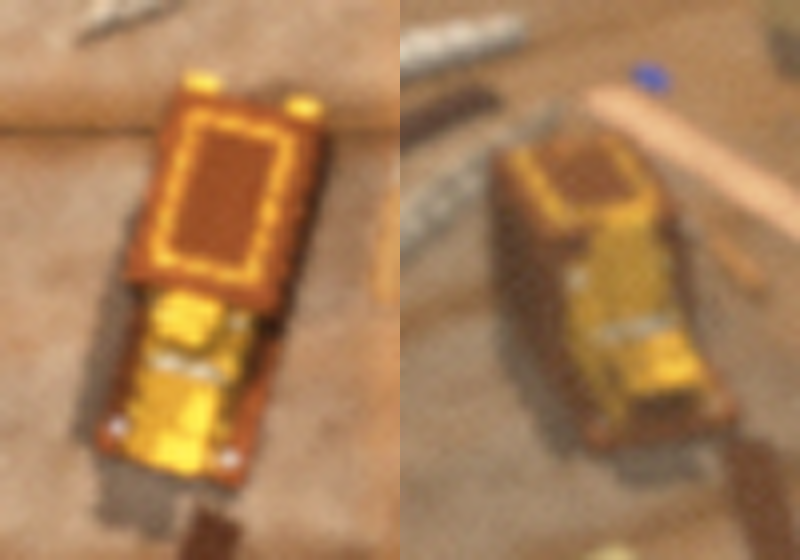

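The crop shows the hinges away from the robot and the lever toward it. The lid's corners are at crop (170,90), (328,128), (278,310) and (130,280), and the sill's front corners at (97,440) and (243,483).

```bash
python3 - <<'E'
from h import *
a=pickle.load(open("top0.pkl","rb"))
f=lambda L:[(215+(u+.5)/8-.5,195+(v+.5)/8-.5) for u,v in L]
lid=cast(a,f([(172,92),(326,130),(276,308),(132,280)]),.0525);sill=cast(a,f([(97,440),(243,483)]),.007)
inl=cast(a,f([(190,108),(298,142),(262,283),(152,262)]),.0525)
print(lid,sill,inl)
for q in(lid,inl): 
    d=(q[0]+q[1]-q[2]-q[3])[:2]/2; e=(q[0]+q[3]-q[1]-q[2])[:2]/2
    print(q.mean(0),np.linalg.norm(d),np.degrees(np.arctan2(d[1],d[0])),np.linalg.norm(e),np.degrees(np.arctan2(-e[0],e[1])))
d=(lid.mean(0)-sill.mean(0))[:2];print(np.linalg.norm(d),np.degrees(np.arctan2(d[1],d[0])))
m=sill.mean(0);e=(sill[0]-sill[1])[:2];print(m,np.linalg.norm(e),np.degrees(np.arctan2(-e[0],e[1])))
E
```

```text
[[0.63238708 0.08660035 0.0525    ]
 [0.61927166 0.03664508 0.0525    ]
 [0.56135786 0.05260085 0.0525    ]
 [0.57087158 0.09893282 0.0525    ]] [[0.52484546 0.11520691 0.007     ]
 [0.51023427 0.06674856 0.007     ]] [[0.62702728 0.08070946 0.0525    ]
 [0.61542451 0.04568312 0.0525    ]
 [0.56949892 0.0571215  0.0525    ]
 [0.57666319 0.09254703 0.0525    ]]
[0.59597204 0.06869478 0.0525    ] 0.06136689015215017 -13.325603222389686 0.049455313230570036 -13.22547625811283
[0.59715348 0.06901528 0.0525    ] 0.049531481450197486 -13.589334264156046 0.03645430929998986 -14.91613297839188
0.08153610776082393 -15.860103279518233
[0.51753987 0.09097774 0.007     ] 0.050613223995660185 -16.779137088033032
```

Call:
drive_tool(rows=[[[0, 0, 0], 0.131], [[0, 0, 0], 0.131], [[0, 0, 0], 0.131], [[0, 0, 0], 0.131], [[0, 0, 0], 0.133], [[0.008, -0.047, 0], 0], [[0.008, -0.047, 0], 0], [[0.008, -0.047, 0], 0], [[0.008, -0.047, 0], 0], [[0.008, -0.047, 0], 0]], jaw=1)

```text
t: 1.1
tool_pos: [0.3416, -0.357, 0.3033]
tool_rot: [-3.115, 0.405, 0.0]
contact_force: [1.2, -0.0, 0.3]
opening: -0.0002
grip_force: 0.0
```

Call:
drive_tool(rows=[[[0.008, -0.047, 0], 0], [[0.008, -0.047, 0], 0], [[0.008, -0.047, 0], 0], [[0.008, -0.047, 0], 0], [[0.008, -0.047, 0], 0], [[0.008, -0.047, 0], 0], [[0.008, -0.047, 0], 0], [[0.008, -0.047, 0], 0], [[0.008, -0.047, 0], 0], [[0.008, -0.047, 0], 0]])

```text
t: 2.1
tool_pos: [0.5389, 0.0771, 0.3035]
tool_rot: [3.115, -0.404, -0.001]
contact_force: [1.0, -0.4, 0.2]
opening: 0.0
grip_force: 0.0
```

Call:
drive_tool(rows=[[[0, 0, 0], 0], [[0, 0, 0], 0], [[0, 0, 0], 0]])

```text
t: 2.4
tool_pos: [0.5384, 0.0744, 0.3035]
tool_rot: [3.115, -0.405, -0.001]
contact_force: [-0.3, -0.5, 0.0]
opening: -0.0002
grip_force: 0.0
```

```bash
python3 - <<'E'
from h import *
d=vision.get_image("wrist");pickle.dump(d,open("w1.pkl","wb"));cv2.imwrite("pics/w1.png",d["image"])
print(-np.array(d["R"]).T@d["t"],d["vertical_fov"])
th=np.radians(-14.8);c=np.array([.577,.0745]);u=np.array([np.cos(th),np.sin(th)])
o=ctrl.get_obs();print(o["tool_pos"],o["tool_rot"],o["contact_force"],o["opening"],o["q"])
print(proj(d,[[*(c-.05*u),.028],[*(c+.0215*u),.0525]]))
E
```

```text
[0.61493586 0.05437057 0.37320886] 67.18943160797835
[0.53835713 0.07407873 0.30359597] [ 3.11481379e+00 -4.06618554e-01 -8.58634395e-04] [-0.36938254  0.0722289  -0.46274372] 0.0004142551810489949 [-1.18984339e-04 -1.42354483e-01  1.80225134e+00 -2.77616978e-04
  1.48228318e+00  1.83032074e+00]
[[273.37170357 191.43503889]
 [272.11263537 127.9545841 ]]
```

View pics/w1.png

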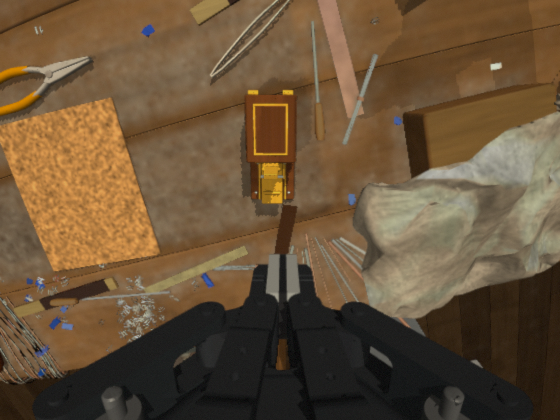

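The wrist view shows the case upright in the picture. Its lid spans about (246-296, 94-163) and the pad is near (272,190). I'll zoom in to measure it.

```bash
python3 - <<'E'
from h import *
d=pickle.load(open("w1.pkl","rb"));im=d["image"]
cv2.imwrite("pics/w1c.png",cv2.resize(im[85:215,225:320],None,fx=4.6,fy=4.6,interpolation=cv2.INTER_CUBIC))
h=cv2.cvtColor(im,cv2.COLOR_BGR2HSV)
m=cv2.inRange(h,(18,140,110),(32,255,255));m[:85]=0;m[210:]=0;m[:,:240]=0;m[:,305:]=0
n,l,s,c=cv2.connectedComponentsWithStats(m)
for i in range(1,n):
    if s[i,4]>8: print(s[i],c[i])
E
```

```text
[247  89  12   6  59] [252.57627119  91.86440678]
[282  89  12   6  61] [287.21311475  91.7704918 ]
[253 103  35  53 416] [271.11778846 129.08894231]
[258 163  28  41 935] [271.70802139 182.99037433]
```

View pics/w1c.png

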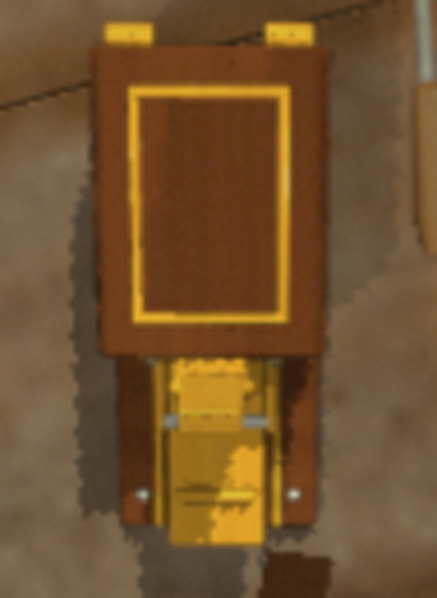

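```bash
python3 - <<'E'
from h import *
d=pickle.load(open("w1.pkl","rb"))
f=lambda L:[(225+(u+.5)/4.6-.5,85+(v+.5)/4.6-.5) for u,v in L]
lid=cast(d,f([(93,47),(328,47),(323,354),(101,354)]),.0525);sill=cast(d,f([(122,523),(315,524)]),.007)
inl=cast(d,f([(129,87),(290,87),(288,322),(134,322)]),.0525)
for q in(lid,inl):
    a=(q[0]+q[1]-q[2]-q[3])[:2]/2; e=(q[0]+q[3]-q[1]-q[2])[:2]/2
    print(q.mean(0),np.linalg.norm(a),np.degrees(np.arctan2(a[1],a[0])),np.linalg.norm(e),np.degrees(np.arctan2(-e[0],e[1])))
e=(sill[0]-sill[1])[:2];print(sill.mean(0),np.linalg.norm(e),np.degrees(np.arctan2(-e[0],e[1])))
r=cast(d,f([(217,494)]),.028)[0];print("rib",r)
for z in (lid,inl):
    a=z.mean(0)[:2]-r[:2];print(np.linalg.norm(a),np.degrees(np.arctan2(a[1],a[0])))
a=lid.mean(0)[:2]-sill.mean(0)[:2];print(np.linalg.norm(a),np.degrees(np.arctan2(a[1],a[0])))
E
```

```text
[0.59718729 0.07081409 0.0525    ] 0.06488034926464824 -15.115820877614782 0.049229997491809764 -14.90298167956579
[0.59674361 0.07114969 0.0525    ] 0.04968725234683415 -15.040550764192496 0.03393938954985487 -14.903492906836426
[0.51541958 0.09304769 0.007     ] 0.050600482951500506 -15.157032120997933
rib [0.52848274 0.08918104 0.028     ]
0.07111722599115979 -14.967026150555261
0.07060223671541996 -14.79690363827576
0.08473660088932633 -15.211621216196022
```

Call:
drive_tool(rows=[[[-0.0027, -0.0024, 0.03], 0], [[-0.0027, -0.0024, 0.03], 0], [[-0.0027, -0.0024, 0.03], 0], [[-0.0027, -0.0024, 0.03], 0], [[-0.0027, -0.0025, 0.03], 0], [[0, 0, 0.02], 0], [[0, 0, 0.012], 0], [[0, 0, 0.006], 0], [[0, 0, 0], 0], [[0, 0, 0], 0]])

```text
t: 3.45
tool_pos: [0.5296, 0.0899, 0.1172]
tool_rot: [-3.115, 0.405, -0.003]
contact_force: [-0.2, -0.4, 0.1]
opening: -0.0003
grip_force: 0.0
```

Call:
drive_tool(rows=[[[0, 0, 0], 0], [[0, 0, 0], 0], [[0, 0, 0], 0], [[0, 0, 0], 0]])

```text
t: 3.85
tool_pos: [0.5289, 0.0903, 0.1162]
tool_rot: [-3.115, 0.404, -0.001]
contact_force: [-0.2, -0.9, 0.5]
opening: -0.0004
grip_force: 0.0
```

Call:
drive_tool(rows=[[[0, -0.001, 0.003], 0], [[0, 0, 0.003], 0], [[0, 0, 0.003], 0], [[0, 0, 0.003], 0], [[0, 0, 0], 0], [[0, 0, 0], 0]])

```text
t: 4.45
tool_pos: [0.5289, 0.0912, 0.1037]
tool_rot: [3.115, -0.405, -0.001]
contact_force: [0.8, -0.0, 1.5]
opening: -0.0001
grip_force: 0.0
```

Call:
drive_tool(rows=[[[0, 0, 0.0005], 0], [[0, 0, 0.0005], 0], [[0, 0, 0.0005], 0], [[0, 0, 0], 0], [[0, 0, 0], 0]])

```text
t: 4.95
tool_pos: [0.529, 0.0912, 0.1025]
tool_rot: [-3.115, 0.404, -0.0]
contact_force: [-0.1, 0.5, -0.6]
opening: 0.0001
grip_force: 0.0
```

Call:
drive_tool(rows=[[[0, 0, 0.0005], 0], [[0, 0, 0.0005], 0], [[0, 0, 0.0005], 0], [[0, 0, 0], 0], [[0, 0, 0], 0]])

```text
t: 5.45
tool_pos: [0.5291, 0.0912, 0.101]
tool_rot: [3.115, -0.404, 0.0]
contact_force: [-1.4, 0.6, 0.7]
opening: -0.0004
grip_force: 0.5
```

Call:
drive_tool(rows=[[[0, 0.002, 0.0005], 0], [[0, 0, 0.0005], 0], [[0, 0, 0], 0], [[0, 0, 0], 0]])

```text
t: 5.85
tool_pos: [0.5289, 0.0894, 0.1004]
tool_rot: [-3.115, 0.404, -0.001]
contact_force: [-1.2, 1.5, 4.3]
opening: -0.0002
grip_force: 2.5
```

Call:
drive_tool(rows=[[[0, 0, 0.0005], 0], [[0, 0, 0.0005], 0], [[0, 0, 0], 0], [[0, 0, 0], 0]])

```text
t: 6.25
tool_pos: [0.5287, 0.0894, 0.0993]
tool_rot: [-3.115, 0.404, -0.001]
contact_force: [-0.3, 2.4, 4.9]
opening: 0.0
grip_force: 2.5
```

Call:
drive_tool(rows=[[[0, 0, 0.0005], 0], [[0, 0, 0.0005], 0], [[0, 0, 0], 0], [[0, 0, 0], 0]])

```text
t: 6.65
tool_pos: [0.5286, 0.0895, 0.0982]
tool_rot: [-3.115, 0.404, -0.0]
contact_force: [-1.3, 1.6, 5.0]
opening: 0.0005
grip_force: 2.5
```

Call:
drive_tool(rows=[[[0, 0, 0.0005], 0], [[0, 0, 0.0005], 0], [[0, 0, 0], 0]])

```text
t: 6.95
tool_pos: [0.5286, 0.0895, 0.0972]
tool_rot: [-3.115, 0.404, -0.0]
contact_force: [-1.5, 1.4, 5.6]
opening: -0.0003
grip_force: 2.6
```

Call:
drive_tool(rows=[[[0, 0, 0.0005], 0], [[0, 0, 0.0005], 0], [[0, 0, 0], 0]])

```text
t: 7.25
tool_pos: [0.5285, 0.0895, 0.0961]
tool_rot: [-3.115, 0.404, 0.0]
contact_force: [-2.1, 2.2, 5.2]
opening: 0.0002
grip_force: 2.7
```

Call:
drive_tool(rows=[[[0, 0, 0.0005], 0], [[0, 0, 0], 0]])

```text
t: 7.45
tool_pos: [0.5285, 0.0895, 0.0957]
tool_rot: [-3.115, 0.404, 0.0]
contact_force: [-1.9, 1.9, 5.6]
opening: -0.0
grip_force: 2.8
```

Call:
drive_tool(rows=[[[0, 0, 0.0005], 0], [[0, 0, 0], 0]])

```text
t: 7.65
tool_pos: [0.5285, 0.0895, 0.0951]
tool_rot: [-3.115, 0.404, 0.0]
contact_force: [-1.1, 1.4, 5.6]
opening: 0.0
grip_force: 2.6
```

Call:
drive_tool(rows=[[[0, 0, 0.0005], 0], [[0, 0, 0], 0]])

```text
t: 7.85
tool_pos: [0.5285, 0.0895, 0.0946]
tool_rot: [-3.115, 0.404, 0.0]
contact_force: [-0.1, 3.0, 4.6]
opening: 0.0001
grip_force: 2.4
```

Call:
drive_tool(rows=[[[0, 0, 0.0005], 0], [[0, 0, 0], 0]])

```text
t: 8.05
tool_pos: [0.5285, 0.0894, 0.094]
tool_rot: [-3.115, 0.405, 0.001]
contact_force: [-2.2, 3.1, 5.7]
opening: 0.0001
grip_force: 2.8
```

Call:
drive_tool(rows=[[[0, 0, 0.0005], 0], [[0, 0, 0], 0]])

```text
t: 8.25
tool_pos: [0.5285, 0.0895, 0.0936]
tool_rot: [-3.115, 0.404, 0.0]
contact_force: [-2.1, 2.9, 6.3]
opening: 0.0003
grip_force: 2.8
```

Call:
drive_tool(rows=[[[0, 0, 0.0005], 0], [[0, 0, 0], 0]])

```text
t: 8.45
tool_pos: [0.5285, 0.0895, 0.0931]
tool_rot: [-3.115, 0.404, 0.0]
contact_force: [-1.6, 2.9, 5.6]
opening: -0.0002
grip_force: 2.7
```

Call:
drive_tool(rows=[[[0, 0, 0.0005], 0], [[0, 0, 0], 0]])

```text
t: 8.65
tool_pos: [0.5285, 0.0895, 0.0926]
tool_rot: [-3.115, 0.404, 0.0]
contact_force: [-1.2, 2.2, 4.9]
opening: -0.0001
grip_force: 2.6
```

```bash
python3 - <<'E'
from h import *
d=vision.get_image("wrist");pickle.dump(d,open("w2.pkl","wb"));cv2.imwrite("pics/w2.png",d["image"])
print(ctrl.get_obs()["contact_force"])
f=lambda x,z:(np.array([.5768+.9664*x,.0763-.2569*x,z]))
n=np.array([.2569,.9664,0])*.026
P=[f(-.012,.0525)+n,f(-.012,.0525)-n,f(.055,.0525)-n,f(.055,.0525)+n,f(.050-.062*.969,.046+.062*.247+.006)+n]
print(proj(d,P))
E
```

```text
[-1.58855612  3.07047283  5.65400238]
[[213.76613878 222.36117021]
 [353.44518852 222.5848797 ]
 [366.57208649  23.25431661]
 [201.82881447  22.84089552]
 [204.06508061 232.72397125]]
```

View pics/w2.png

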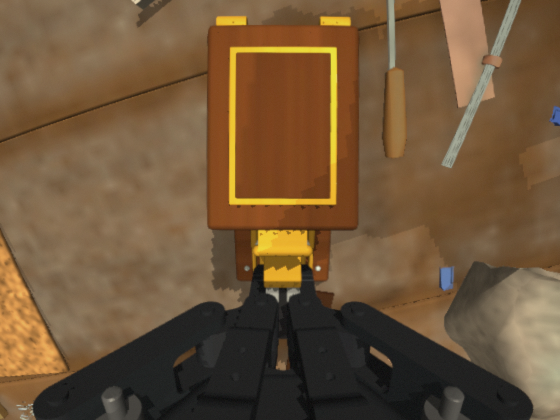

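```bash
python3 - <<'E'
from h import *
d=pickle.load(open("w2.pkl","rb"));w=pickle.load(open("w1.pkl","rb"))
f=lambda L:[(225+(u+.5)/4.6-.5,85+(v+.5)/4.6-.5) for u,v in L]
q=cast(w,f([(129,87),(290,87),(288,322),(134,322)]),.0525)
o=np.array([.5768,.0763,0]);R0=np.array([[.966,-.2588,0],[.2588,.966,0],[0,0,1]]);R0=np.array([[.966,.2588,0],[-.2588,.966,0],[0,0,1]])
L=(q-o)@R0  # case frame
for a in(0,.1,.2,.25,.3):
    h=np.array([.05,0,.046]);v=L-h;c,s=np.cos(a),np.sin(a)
    r=np.c_[v[:,0]*c+v[:,2]*s,v[:,1],-v[:,0]*s+v[:,2]*c]+h
    print(a,proj(d,r@R0.T+o).round(0).tolist())
print(L)
E
```

```text
0 [[231.0, 54.0], [337.0, 55.0], [330.0, 203.0], [236.0, 202.0]]
0.1 [[231.0, 52.0], [337.0, 52.0], [332.0, 205.0], [234.0, 204.0]]
0.2 [[231.0, 49.0], [337.0, 50.0], [335.0, 205.0], [232.0, 205.0]]
0.25 [[230.0, 48.0], [337.0, 48.0], [336.0, 205.0], [230.0, 205.0]]
0.3 [[230.0, 47.0], [338.0, 47.0], [338.0, 204.0], [229.0, 204.0]]
[[ 0.04542183  0.01714975  0.0525    ]
 [ 0.04546558 -0.01681437  0.0525    ]
 [-0.00421283 -0.01675482  0.0525    ]
 [-0.00428087  0.01716427  0.0525    ]]
```

The inlay corners are at about (229,47), (337,47), (336,204) and (230,204), which matches a lid angle of about 0.25 rad. The lid has sprung at about 5.5 N, so this catch is good and the case goes to the tray. Next I'll push the lid shut.

Call:
drive_tool(rows=[[[0, 0, -0.01], 0], [[0, 0, -0.025], 0], [[0, 0, -0.025], 0], [[0, 0, -0.002], 0], [[0.014, 0, 0], 0], [[0.028, 0, 0], 0], [[0.014, 0, 0], 0], [[0, 0, 0], 0], [[0, 0, 0], 0], [[0, 0, 0], 0]])

```text
t: 9.7
tool_pos: [0.5815, 0.0751, 0.1535]
tool_rot: [3.115, -0.404, -0.003]
contact_force: [-0.3, -0.4, 0.4]
opening: 0.0002
grip_force: 0.0
```

Call:
drive_tool(rows=[[[0, 0, 0.005], 0], [[0, 0, 0.005], 0], [[0, 0, 0.003], 0], [[0, 0, 0], 0], [[0, 0, 0], 0]])

```text
t: 10.2
tool_pos: [0.5825, 0.075, 0.1412]
tool_rot: [3.115, -0.404, -0.0]
contact_force: [0.7, 0.2, 0.6]
opening: 0.0003
grip_force: 0.0
```

Call:
drive_tool(rows=[[[0, 0, 0.001], 0], [[0, 0, 0.001], 0], [[0, 0, 0.001], 0], [[0, 0, 0.001], 0], [[0, 0, 0], 0], [[0, 0, 0], 0]])

```text
t: 10.8
tool_pos: [0.5827, 0.0749, 0.1374]
tool_rot: [-3.115, 0.404, 0.0]
contact_force: [0.3, -0.4, 0.8]
opening: -0.0002
grip_force: 0.0
```

Call:
drive_tool(rows=[[[0, 0, 0.001], 0], [[0, 0, 0.001], 0], [[0, 0, 0.001], 0], [[0, 0, 0.001], 0], [[0, 0, 0], 0], [[0, 0, 0], 0]])

```text
t: 11.4
tool_pos: [0.5828, 0.075, 0.1344]
tool_rot: [-3.115, 0.404, -0.0]
contact_force: [-2.5, 0.8, 6.0]
opening: 0.0
grip_force: 2.6
```

Call:
drive_tool(rows=[[[0, 0, 0.0005], 0], [[0, 0, 0.0005], 0], [[0, 0, 0.0005], 0], [[0, 0, 0], 0]])

```text
t: 11.8
tool_pos: [0.583, 0.0751, 0.1334]
tool_rot: [-3.115, 0.404, -0.0]
contact_force: [-5.2, 0.3, 8.1]
opening: -0.0001
grip_force: 3.7
```

Call:
drive_tool(rows=[[[0, 0, 0.0005], 0], [[0, 0, 0.0005], 0], [[0, 0, 0], 0]])

```text
t: 12.1
tool_pos: [0.583, 0.0751, 0.1326]
tool_rot: [-3.115, 0.404, -0.0]
contact_force: [-4.2, 0.9, 9.3]
opening: -0.0
grip_force: 4.1
```

Call:
drive_tool(rows=[[[0, 0, 0.0005], 0], [[0, 0, 0.0005], 0], [[0, 0, 0], 0]])

```text
t: 12.4
tool_pos: [0.5829, 0.0751, 0.1316]
tool_rot: [-3.115, 0.404, 0.0]
contact_force: [-4.3, 0.5, 8.9]
opening: 0.0001
grip_force: 4.3
```

Call:
drive_tool(rows=[[[0, 0, 0.0005], 0], [[0, 0, 0.0005], 0], [[0, 0, 0], 0]])

```text
t: 12.7
tool_pos: [0.5828, 0.0751, 0.1305]
tool_rot: [-3.115, 0.404, 0.001]
contact_force: [-3.7, 1.6, 8.8]
opening: -0.0001
grip_force: 4.4
```

Call:
drive_tool(rows=[[[0, 0, 0.0005], 0], [[0, 0, 0.0005], 0], [[0, 0, 0], 0]])

```text
t: 13.0
tool_pos: [0.5827, 0.0752, 0.1297]
tool_rot: [-3.115, 0.404, 0.001]
contact_force: [-5.8, 0.3, 10.1]
opening: 0.0001
grip_force: 5.2
```

Call:
drive_tool(rows=[[[0, 0, 0.0005], 0], [[0, 0, 0.0005], 0], [[0, 0, 0], 0]])

```text
t: 13.3
tool_pos: [0.5827, 0.0752, 0.1281]
tool_rot: [-3.115, 0.404, 0.001]
contact_force: [-3.5, 0.8, 6.2]
opening: -0.0001
grip_force: 2.7
```

Call:
drive_tool(rows=[[[0, 0, 0.0005], 0], [[0, 0, 0.0005], 0], [[0, 0, 0], 0]])

```text
t: 13.6
tool_pos: [0.5826, 0.0752, 0.1267]
tool_rot: [-3.115, 0.404, 0.001]
contact_force: [-3.4, 0.9, 5.7]
opening: -0.0001
grip_force: 3.0
```

Call:
drive_tool(rows=[[[0, 0, 0.0005], 0], [[0, 0, 0], 0]])

```text
t: 13.8
tool_pos: [0.5827, 0.075, 0.1255]
tool_rot: [3.115, -0.404, 0.001]
contact_force: [-0.5, -0.6, 1.3]
opening: 0.0002
grip_force: 0.3
```

Call:
drive_tool(rows=[[[0, 0, 0.0005], 0], [[0, 0, 0], 0]])

```text
t: 14.0
tool_pos: [0.5827, 0.075, 0.1251]
tool_rot: [-3.115, 0.404, -0.0]
contact_force: [-2.1, 1.4, 2.4]
opening: 0.0004
grip_force: 1.6
```

Call:
drive_tool(rows=[[[0, 0, 0.0005], 0], [[0, 0, 0], 0]])

```text
t: 14.2
tool_pos: [0.5828, 0.075, 0.125]
tool_rot: [-3.115, 0.404, 0.0]
contact_force: [-2.7, 0.8, 5.9]
opening: -0.0001
grip_force: 2.9
```

Call:
drive_tool(rows=[[[0, 0, 0.0003], 0], [[0, 0, 0], 0]])

```text
t: 14.4
tool_pos: [0.5828, 0.075, 0.1249]
tool_rot: [-3.115, 0.404, 0.0]
contact_force: [-4.1, 1.5, 7.1]
opening: -0.0
grip_force: 3.6
```

Call:
drive_tool(rows=[[[0, 0, -0.005], 0], [[0, 0, -0.02], 0], [[0, 0, -0.02], 0], [[0.005, 0, -0.01], 0], [[0.005, 0, 0], 0], [[0.005, 0, 0], 0], [[0, 0, 0], 0], [[0, 0, 0], 0], [[0, 0, 0], 0]], jaw=0)

```text
t: 15.3
tool_pos: [0.5967, 0.0711, 0.178]
tool_rot: [3.115, -0.404, -0.003]
contact_force: [-0.1, -0.4, -0.9]
opening: 0.0854
grip_force: 0.0
```

```bash
python3 - <<'E'
from h import *
d=vision.get_image("wrist");cv2.imwrite("pics/w3.png",d["image"])
d2=vision.get_image("scene");print(ctrl.get_obs()["tool_pos"],ctrl.get_obs()["opening"])
w=pickle.load(open("w1.pkl","rb"))
f=lambda L:[(225+(u+.5)/4.6-.5,85+(v+.5)/4.6-.5) for u,v in L]
L=cast(w,f([(288,322),(134,322)]),.0525)
print(proj(d,L)); print(proj(d,L+[0,0,.0135]))
m=cv2.inRange(cv2.cvtColor(d["image"],cv2.COLOR_BGR2HSV),(20,140,110),(32,255,255))
n,l,s,c=cv2.connectedComponentsWithStats(m)
print([x for x in s[1:].tolist() if x[4]>150])
E
```

```text
[0.59682589 0.07115163 0.17853795] 0.08541198001328974
[[306.59494048 264.1595026 ]
 [257.50726068 264.10677304]]
[[308.10918571 274.01187513]
 [255.99652242 273.95821697]]
[[256, 195, 53, 70, 519], [268, 275, 29, 37, 987]]
```

View pics/w3.png

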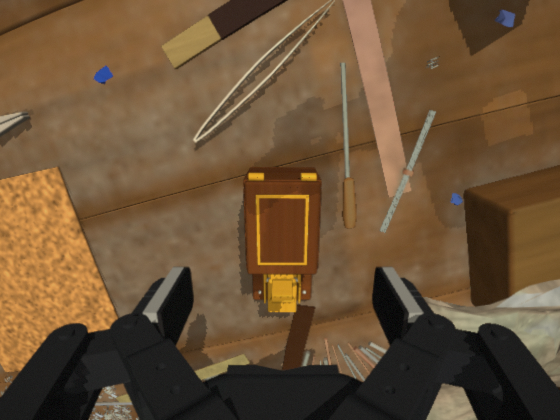

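The inlay's lower edge is at row 264, as predicted for a shut lid, and the case lies between the open fingers. I'll go down and grip it.

Call:
drive_tool(rows=[[[0, 0, 0.025], 0], [[0, 0, 0.03], 0], [[0, 0, 0.025], 0], [[0, 0, 0.012], 0], [[0, 0, 0.007], 0], [[0, 0, 0], 0], [[0, 0, 0], 0], [[0, 0, 0], 0]])

```text
t: 16.2
tool_pos: [0.5982, 0.0711, 0.0817]
tool_rot: [-3.115, 0.404, -0.004]
contact_force: [0.3, 0.1, -0.1]
opening: 0.0851
grip_force: 0.0
```

Call:
drive_tool(rows=[[[0, 0, 0], 0], [[0, 0, 0], 0], [[0, 0, 0], 0], [[0, 0, 0], 0], [[0, 0, 0], 0], [[0, 0, 0], 0], [[0, 0, 0], 0], [[0, 0, 0], 0]], jaw=1, grip_force=45)

```text
t: 17.0
tool_pos: [0.5976, 0.0712, 0.0808]
tool_rot: [-3.115, 0.405, -0.002]
contact_force: [-0.9, 0.5, 4.6]
opening: 0.0513
grip_force: 49.5
```

Call:
drive_tool(rows=[[[0, 0, -0.005], 0], [[0, 0, -0.015], 0], [[0, 0, -0.025], 0], [[0, 0, -0.03], 0], [[0, 0, -0.02], 0], [[0, 0, -0.005], 0], [[0, 0, 0], 0], [[0, 0, 0], 0], [[0, 0, 0], 0]])

```text
t: 17.9
tool_pos: [0.5959, 0.0711, 0.1778]
tool_rot: [3.115, -0.404, -0.006]
contact_force: [-1.1, -0.2, -5.3]
opening: 0.0516
grip_force: 48.7
```

Call:
drive_tool(rows=[[[0, 0, -0.02], 0], [[0, 0, -0.03], 0], [[0, 0, -0.02], 0], [[0, 0.015, -0.01], 0], [[-0.001, 0.025, 0], 0], [[-0.002, 0.04, 0], 0], [[-0.002, 0.04, 0], 0], [[-0.002, 0.04, 0], 0], [[-0.002, 0.04, 0], 0], [[-0.002, 0.04, 0], 0]])

```text
t: 18.9
tool_pos: [0.5235, -0.1598, 0.2583]
tool_rot: [-3.115, 0.405, 0.005]
contact_force: [1.2, -0.4, -6.2]
opening: 0.0515
grip_force: 49.2
```

Call:
drive_tool(rows=[[[-0.002, 0.04, 0], 0], [[-0.001, 0.04, 0], 0], [[0, 0.04, 0], 0], [[0, 0.04, 0], 0], [[0, 0.03, 0], 0], [[0, 0.017, 0], -0.07], [[0, 0, 0], -0.1], [[0, 0, 0], -0.1], [[0, 0, 0], -0.067], [[0, 0, 0], 0]])

```text
t: 19.9
tool_pos: [0.4684, -0.3575, 0.2581]
tool_rot: [-3.137, -0.122, 0.004]
contact_force: [0.1, -0.3, -5.1]
opening: 0.0518
grip_force: 49.4
```

Call:
drive_tool(rows=[[[0, 0, 0], 0], [[0, 0, 0], 0], [[0, 0, 0], 0], [[0, 0, 0], 0], [[0, 0, 0], 0]])

```text
t: 20.4
tool_pos: [0.4695, -0.3575, 0.2601]
tool_rot: [3.139, 0.124, 0.0]
contact_force: [1.0, 0.5, -4.7]
opening: 0.0515
grip_force: 49.4
```

```bash
python3 - <<'E'
from h import *
d=vision.get_image("top");cv2.imwrite("pics/t4.png",cv2.resize(d["image"][170:350,330:530],None,fx=3,fy=3))
w=vision.get_image("wrist");pickle.dump(w,open("w4.pkl","wb"))
a=cv2.resize(d["image"][190:340,340:480],(392,420));cv2.imwrite("pics/t4.png",np.hstack([a,cv2.resize(w["image"],(400,300)) if 0 else w["image"][:,80:480]]))
o=ctrl.get_obs();print(o["tool_pos"],o["tool_rot"],o["opening"],o["grip_force"],o["contact_force"])
E
```

```text
[ 0.46952827 -0.35748034  0.26017171] [3.13907048e+00 1.23763397e-01 1.48440643e-04] 0.05158160369474591 49.385401010513306 [ 0.53206619 -0.52731344 -5.41402018]
```

View pics/t4.png

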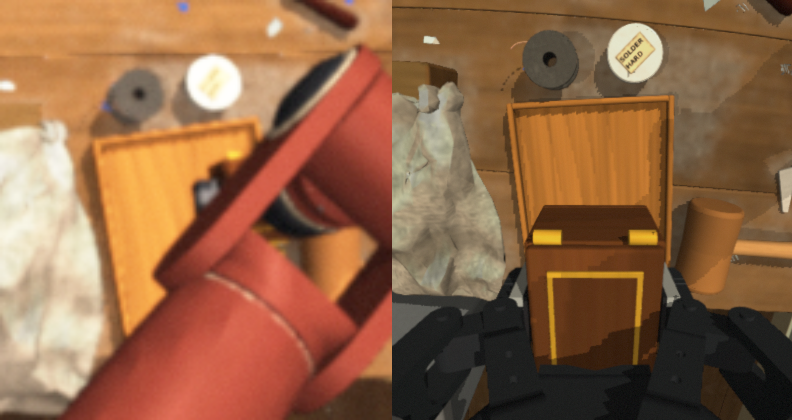

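The wrist view shows the case held straight over the tray. The tray's far corners are at wrist pixels of about (199,104) and (361,96).

```bash
python3 - <<'E'
from h import *
w=pickle.load(open("w4.pkl","rb"));c=cast(w,[(199,104),(361,96)],.019);print(c)
m=(c[0]+c[1])[:2]/2;e=(c[0]-c[1])[:2];L=np.linalg.norm(e);n=np.array([-e[1],e[0]])/L;print(L,n,m+.1*n)
E
```

```text
[[ 0.54531137 -0.27256492  0.019     ]
 [ 0.56452702 -0.42418173  0.019     ]]
0.1528296364138688 [-0.99206418 -0.12573251] [ 0.45571278 -0.36094657]
```

Call:
drive_tool(rows=[[[0, 0, 0.015], 0], [[0, 0, 0.025], 0], [[0, 0, 0.03], 0], [[0, 0, 0.03], 0], [[0, 0, 0.025], 0], [[0, 0, 0.01], 0], [[0, 0, 0], 0], [[0, 0, 0], 0], [[0, 0, 0], 0], [[0, 0, 0], 0]])

```text
t: 21.5
tool_pos: [0.4703, -0.3583, 0.127]
tool_rot: [3.137, 0.124, 0.004]
contact_force: [0.4, 1.0, -5.5]
opening: 0.0518
grip_force: 49.2
```

Call:
drive_tool(rows=[[[0, 0, 0.01], 0], [[0, 0, 0.01], 0], [[0, 0, 0.007], 0], [[0, 0, 0.004], 0], [[0, 0, 0.002], 0], [[0, 0, 0], 0], [[0, 0, 0], 0], [[0, 0, 0], 0]])

```text
t: 22.3
tool_pos: [0.4697, -0.3578, 0.0926]
tool_rot: [3.138, 0.124, 0.001]
contact_force: [0.7, -0.1, -4.7]
opening: 0.0515
grip_force: 49.4
```

Call:
drive_tool(rows=[[[0, 0, 0.001], 0], [[0, 0, 0.001], 0], [[0, 0, 0], 0], [[0, 0, 0], 0]])

```text
t: 22.7
tool_pos: [0.4694, -0.3575, 0.0901]
tool_rot: [-3.139, -0.124, 0.0]
contact_force: [0.2, -0.4, -5.5]
opening: 0.0514
grip_force: 49.4
```

Call:
drive_tool(rows=[[[0, 0, 0.0005], 0], [[0, 0, 0.0005], 0], [[0, 0, 0], 0], [[0, 0, 0], 0]])

```text
t: 23.1
tool_pos: [0.4696, -0.3576, 0.0898]
tool_rot: [-3.139, -0.124, 0.0]
contact_force: [-3.8, 2.0, 3.5]
opening: 0.0517
grip_force: 50.3
```

Contact with the tray floor is at the expected height. I'll release and back off upward.

Call:
drive_tool(rows=[[[0, 0, 0], 0], [[0, 0, 0], 0], [[0, 0, 0], 0], [[0, 0, 0], 0], [[0, 0, 0], 0], [[0, 0, 0], 0], [[0, 0, 0], 0]], jaw=0)

```text
t: 23.8
tool_pos: [0.4695, -0.3575, 0.089]
tool_rot: [-3.139, -0.124, 0.0]
contact_force: [-0.5, -0.3, -0.1]
opening: 0.0855
grip_force: 0.0
```

Call:
drive_tool(rows=[[[0, 0, -0.01], 0], [[0, 0, -0.03], 0], [[0, 0, -0.04], 0], [[0, 0, -0.04], 0], [[0, 0, -0.04], 0], [[-0.02, 0, -0.02], 0], [[-0.03, 0, 0], 0], [[0, 0, 0], 0], [[0, 0, 0], 0], [[0, 0, 0], 0]])

```text
t: 24.8
tool_pos: [0.42, -0.3613, 0.2689]
tool_rot: [-3.139, -0.124, -0.0]
contact_force: [0.4, -0.6, -0.0]
opening: 0.0855
grip_force: 0.0
```

```bash
python3 - <<'E'
from h import *
w=vision.get_image("wrist");pickle.dump(w,open("w5.pkl","wb"));cv2.imwrite("pics/w5.png",w["image"])
o=ctrl.get_obs();print(o["t"],o["tool_pos"],o["opening"],o["contact_force"])
c=np.array([.4696,-.3576]);a=np.radians(4.5);u=np.array([np.cos(a),np.sin(a)]);n=np.array([-u[1],u[0]])
for z in(.0615,.075):print(proj(w,[[*(c-.026*u+s*.017*n),z] for s in(1,-1)]))
E
```

```text
24.85 [ 0.42009107 -0.36119853  0.2687129 ] 0.08569236639276696 [-1.05885729  0.10130881 -0.89883393]
[[263.54533886 171.68204481]
 [301.77069271 171.70503369]]
[[262.64610521 174.81467805]
 [302.70875418 174.83855509]]
```

View pics/w5.png

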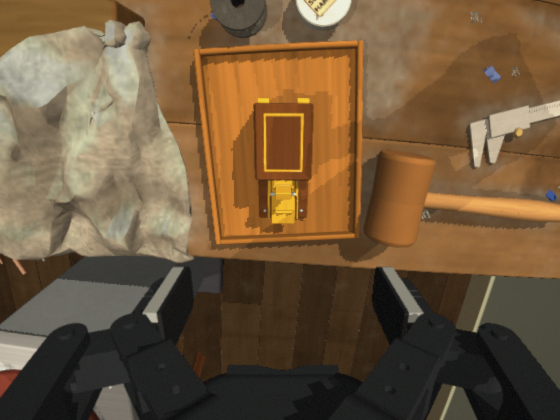

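The case lies flat inside the tray with its lid shut. The inlay's lower edge is near row 171, as predicted.

```bash
python3 -c "
from station import ctrl
print(ctrl.finish_job())"
```

```text
the job is handed in; nothing more can be done
None
```

The catch let go at about 5.5 N, which is a good catch. I pushed the lid down until it snapped shut, set the case flat near the middle of the wooden tray, and handed the job in at about 25 s; the hand-in did not report a verdict.

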